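# Rock the angle gauge on the stud to its mark and hold

### The job

Check the blue angle gauge: pick it up by its black handle and set it gently and upright on the stud (the round steel bar on the wooden block), so that the bar lies in the V-groove under the gauge, about centred along the bar. Then, keeping it resting on the bar, rock it until the swinging red needle settles on the green mark, and finish while still holding it there, pressing only lightly, so the reading can be taken. Leave the beaker, timer and jar where they stand.

Things in the scene. Friction and masses are not known exactly. Their poses are not given: they have to be found in the camera images.
- gauge: Blue angle gauge, loose, 0.27 to 0.43 kg, standing at the right. Origin: centre of its underside; z up, x its thickness; the white dial faces -x (the robot). Foot 44 (x) x 100 (y) x 18 mm; on it a round case, 104 mm diameter, 24 thick, centre 68 mm up; on top a square black handle 22 x 22 mm, 123 to 166 mm up. A 90-degree V-groove, 22 mm wide, 11 deep, runs along x under the foot's middle.
- grip (a point): Point in the handle of the gauge, on its axis 144 mm above the underside: a good height to grip (TCP here leaves the fingertips just above the case).
- groove (a point): Same point as the gauge's origin, in the mouth of the groove. When the gauge is seated, the bar's axis runs through this point (within 1 mm).
- stud_block: Wooden block 110 x 120 x 30 mm, fixed to the worktop at the left, with a slightly crooked steel plate and on it, on a thin rib, the stud: a level round steel bar, 16 mm diameter, 80 mm long, along the block's x. Origin: centre of the block's underside, z up. The gauge can rock on the bar over 0.5 rad either way before its foot meets the block.
- bar (a point): Middle of the bar, on its axis, 68 mm above the worktop; axes as the block's.
- pointer (a joint): Angle of the swinging pointer against the gauge, rad, about the gauge's x; 0 when the needle points along the gauge's z. It is a damped pendulum on the dial (red needle up, brass bob down): it stays vertical and settles within 1 s, so rocking the gauge by -a about its x (top leaning to its +y, left) makes this +a.
- mark (a joint): Angle of the green mark on the dial, same axis and zero as the pointer; between +0.17 and +0.38, different every time, and it does not move during the job. The needle is on the mark when pointer = mark.
- needle_tip (a point): Tip of the red needle, 41 mm from the pivot (pivot: on the front of the dial, 68 mm above the gauge's underside); z along the needle.
- mark_tip (a point): Green diamond mark on the dial's edge, at 41 mm from the pivot; z points outwards from the pivot through the mark.
- electrodes (a point): Top end (330 mm up) of the electrodes that hang in the tall beaker on the stirrer, fixed, between gauge and block. Their stand's arm runs from here about 350 mm towards -y, 270 mm up; the beaker's rim is 100 mm wide, 200 mm up. Carry the gauge past on the robot's side of them, at least 160 mm nearer the robot.
- beaker: Clear beaker, 64 mm wide, 80 mm tall, bystander at the front left. Origin at its underside.
- timer: White timer 66 x 62 x 19 mm, bystander behind the block. Origin at its underside.
- jar: White jar with blue cap, 60 mm wide, 100 mm tall, bystander at the right behind the gauge. Origin at its underside.
There are look-alikes about, which are no part of the job. What is shaped like the gauge but pink is not meant.

How it is judged:
On the way, in this order (a step that is already met when the one before it is completed fails the run):
1. the gauge is held in the gripper, lifted clear of the worktop (height (world z) of gauge above 0.04 m and contact force between the fingers and gauge above 1 N and contact force between gauge and stud_block below 0.01 N), for 0.1 s.
2. the gauge rests on the bar, bar in the groove, upright within 0.12 rad (y of groove in the frame of bar between -0.004 and 0.004 m and z of groove in the frame of bar between -0.004 and 0.004 m and x of groove in the frame of bar between -0.018 and 0.018 m and angle between the x axis of gauge and the x axis of stud_block, either way round below 0.12 rad and contact force between gauge and stud_block above 0.4 N and angle between gauge's own z axis and vertical below 0.12 rad), for 0.1 s.
At the end, for the whole second after the job is handed in: The gripper still holds the gauge; the gauge rests on the bar (0.4 to 20 N) with the bar in the groove (within 4 mm across and in height, centred within 18 mm along the bar, lined up within 0.12 rad); the needle is on the mark within 0.06 rad and still (y of groove in the frame of bar between -0.004 and 0.004 m and z of groove in the frame of bar between -0.004 and 0.004 m and x of groove in the frame of bar between -0.018 and 0.018 m and angle between the x axis of gauge and the x axis of stud_block, either way round below 0.12 rad and contact force between gauge and stud_block between 0.4 and 20 N and contact force between the fingers and gauge above 1 N and angle between the z axis of needle_tip and the z axis of mark_tip, either way round below 0.06 rad and velocity of joint pointer between -0.15 and 0.15 rad/s and linear speed of gauge below 0.02 m/s); the arm keeps its last pose, push and grip.
It fails at once if the gauge is rammed onto the stud (over 40 N) (contact force between gauge and stud_block above 40 N).
It fails at once if the beaker is moved by more than 3 cm (distance of beaker from where it was at the start of the episode above 0.03 m).
It fails at once if the timer is moved by more than 3 cm (distance of timer from where it was at the start of the episode above 0.03 m).
It fails at once if the jar is moved by more than 3 cm (distance of jar from where it was at the start of the episode above 0.03 m).
It also fails if it takes over 48 s, if anything falls off the work surface, if the arm or the gripper's body presses on something with over 40 N, if the wrist force passes 120 N, or if a joint passes its speed limit or range.

### The arm

A 6-joint arm with a two-finger parallel gripper is mounted at the origin on a cart in front of the work surface, level with it; the furniture and walls round the work are solid. World frame = base frame: x ahead of the robot, y to its left, z up, the work surface at z = 0. Lengths are in m, angles in rad, forces in N, time in s.
With the tool pointing down it reaches from about 0.425 to 0.95 m from the base axis. Payload 14.7 kg.
Tool frame: the origin (TCP) lies between the finger pads, 19 mm behind the fingertips; this is the grasp point; z points along the fingers, y is the line along which they close (so a half turn about z gives the same grasp; the last joint's range is limited). The gripper opens to 85 mm and grips with 20 to 120 N. Pads are 22 mm wide; open, the fingers measure 114 mm over their backs; the gripper's body (76 mm by 85 mm) begins 54 mm behind the grasp point. The pads swing forward as they close: fully open they stand 13 mm farther back than shut.
Start: joints at [1.239, 0.48, 1.596, -0, 1.065, -0.047], TCP at [0.183, 0.624, 0.25] pointing down, gripper open.
Joint ranges: [-2.75, 2.75], [-0.82, 2.05], [0.23, 2.67], [-1.56, 4.7], [0.09, 2.69], [-2.92, 2.92]. Speed limits (rad/s): [1.89, 1.89, 2.39, 3.01, 3.01, 3.01].

### API

Orientations are given as [roll, pitch, yaw] about the fixed x, y, z axes, in that order (R = Rz(yaw) Ry(pitch) Rx(roll)).
In Python, from plant import read_state, viewer, finish_job gives the robot as it stands. The module is installed in compiled form; this text tells all that it offers.
- The arm moves only by the tool jog_arm, never from a script. Its arguments are lists of equal length, an entry for each row: "dp": the shift along the tool's x, y, z in mm, a list of three; "rotation": the turn, a rotation vector about the tool's x, y, z in rad, a list of three; "claw": the gripper's target within -1 to 1 (shut at 1, half-way at 0, fully open at -1). In form: {"dp": [[tx, ty, tz], ...], "rotation": [[rx, ry, rz], ...], "claw": [claw, ...]}. A call has 1 to 10 rows; each row is the pose to reach, as a shift and turn from the pose commanded when the call began, along the tool's axes at that moment; what a row does not reach only later rows make up. A row lasts 1/8 s, in which the tool goes at most 62.5 mm and 10.7 degrees, less where a joint would pass 70% of its speed; a pose out of reach is approached as far as the arm can. A call with a gripper value outside its range is refused whole. The fingers move at their own pace and stop on an object; "force" is the grip in N (left out, the last holds). Time passes only in rows, so rows that repeat a pose let the fingers close. It gives the time, the measured TCP pose, the force, the opening and the grip force at its end, in the units of the state.
- read_state(): the state, without advancing time (a new reading comes with each control period).
- viewer.read_camera(name): name is "side" or "top"; returns the picture (384x512x3 uint8, blue, green, red); there is no depth.
- viewer.camera_info(name): a dict with "fovy" (degrees; the focal length in pixels is half the picture's height over the tangent of half this angle, whatever the lens; pixels are square), "cx", "cy" (the principal point, pixels), "D" ([k1, k2, p1, p2, k3] as OpenCV has them; the pictures are not rectified), "extrinsics" (4x4, takes a point from camera to world coordinates). Camera axes: x right, y down, z forward; pixel columns grow to the right and rows downward; lengths in m; the calibration is good to about 2 mm. A picture is of the moment at which its call begins. camera_info takes no time and is no camera call.
- finish_job(): hands the job in; it is judged then, once.
The state is a dict: "t": time; "q": joint angles; "joint_vel": joint speeds; "effort": joint torques, N m; "ee_pos": TCP position; "orientation": TCP orientation; "force": force on the tool from outside, world axes, zero at the start; "wrist_torque": the same for the moment, N m; "gripper_width": opening from 0.0 (shut) to 1.0 (fully open); "grip_force": force on a finger pad.
Only numpy, scipy, OpenCV 4.12 (cv2) and the standard library are available. Lean on these libraries where they do the work, as an engineer would, in place of code of your own. Each camera call takes 0.05 s, during which the arm holds its last target. There are 200 camera calls.

## Working session

There is one attempt and no reset: what is moved stays moved. The work goes in short steps, Python scripts to look and compute and a tool call to move; the robot and the scene stay as the last step left them, time stands still between calls to the robot, and variables do not carry over. Pictures are saved under pics/ and viewed, at most 10 in all, crops included, and the job is handed in when it is done.

Besides the shell and the picture viewer there is one more tool, called after "Call:" by a JSON object that holds its "name" and its "arguments", one argument or row to a line. jog_arm: Moves the arm, as the interface text tells. Its arguments: {"type":"object","properties":{"dp":{"type":"array"},"rotation":{"type":"array"},"claw":{"type":"array"},"force":{"type":"number"}},"required":["dp","rotation","claw"]}

```bash
mkdir -p pics; cat > h.py <<'E'
import numpy as np, cv2
from plant import read_state, viewer, finish_job
from scipy.spatial.transform import Rotation as R
def cam(n):
    i=viewer.camera_info(n); f=192/np.tan(np.radians(i['fovy'])/2)
    return np.array([[f,0,i['cx']],[0,f,i['cy']],[0,0,1]]),np.array(i['D'],float),np.array(i['extrinsics'])
def ray(n,uv):
    K,D,E=cam(n); p=cv2.undistortPoints(np.array([[uv]],float),K,D)[0,0]
    return E[:3,3],E[:3,:3]@np.array([p[0],p[1],1])
def onz(n,uv,z):
    o,d=ray(n,uv); return o+d*(z-o[2])/d[2]
def proj(n,P):
    K,D,E=cam(n); P=(np.atleast_2d(P)-E[:3,3])@E[:3,:3]
    return cv2.projectPoints(P,np.zeros(3),np.zeros(3),K,D)[0][:,0]
def tri(a,b):
    A=[];B=[]
    for n,uv in (a,b):
        o,d=ray(n,uv); d=d/np.linalg.norm(d); M=np.eye(3)-np.outer(d,d); A.append(M);B.append(M@o)
    return np.linalg.lstsq(np.vstack(A),np.hstack(B),rcond=None)[0]
def snap(n,name):
    im=viewer.read_camera(n); cv2.imwrite(f'pics/{name}.png',im); return im
E
python3 - <<'E'
from h import *
for n in('side','top'):
    snap(n,n+'0'); K,D,E=cam(n); print(n,K[0,0],D,E.round(3).tolist())
print(read_state())
E
```

```text
side 381.0253518928503 [-0.08488255  0.          0.          0.          0.        ] [[0.931, -0.186, 0.313, 0.092], [-0.364, -0.517, 0.775, -0.872], [0.017, -0.836, -0.549, 0.838], [0.0, 0.0, 0.0, 1.0]]
top 385.21395508005753 [-0.0400767  0.         0.         0.         0.       ] [[0.015, -0.998, 0.054, 0.376], [-0.999, -0.016, -0.027, 0.044], [0.028, -0.054, -0.998, 1.551], [0.0, 0.0, 0.0, 1.0]]
{'t': 0.1, 'q': array([ 1.23937839e+00,  4.80764817e-01,  1.59680841e+00, -2.48100047e-05,
        1.06510878e+00, -4.66094290e-02]), 'joint_vel': array([ 0.00076869, -0.00180274, -0.00047085, -0.00023839,  0.00090384,
        0.00124087]), 'effort': array([ 6.38529782e-04, -9.52247572e+01, -4.31035388e+01, -1.68772458e-04,
        5.21372844e-03, -1.99755493e-05]), 'ee_pos': array([0.18251165, 0.6234848 , 0.24944027]), 'orientation': array([-3.14050347e+00, -2.90875418e-05,  2.85679616e+00]), 'force': array([ 0.32951273, -0.32467008, -0.49758001]), 'wrist_torque': array([-0.03210483,  0.0460758 ,  0.01374933]), 'grip_force': 0.0, 'gripper_width': 1.002609491643383}
```

View pics/side0.png

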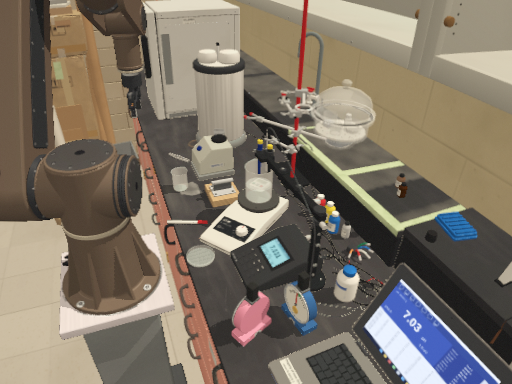

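View pics/top0.png

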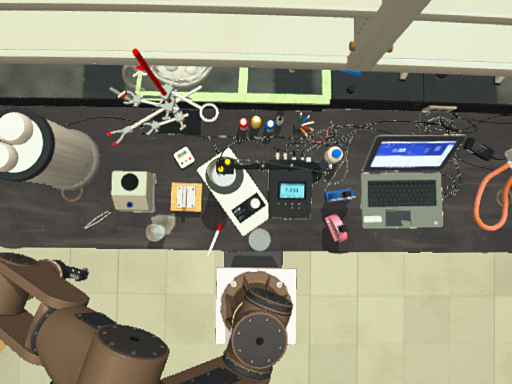

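The side view shows the blue gauge at about (298,305), the pink look-alike at (251,315) and the stud block at (221,191). In the top view the gauge is at (340,195), the block at (186,197) and the electrodes at (225,165). I'll zoom in on these.

```bash
python3 - <<'E'
from h import *
s=cv2.imread('pics/side0.png');t=cv2.imread('pics/top0.png')
def c(im,x,y,w,h,k): return cv2.resize(im[y:y+h,x:x+w],None,fx=k,fy=k,interpolation=cv2.INTER_CUBIC)
a=np.hstack([c(s,265,270,66,50,6),c(s,190,165,66,50,6)])
b=np.hstack([c(t,310,170,66,50,6),c(t,155,172,66,50,6)])
cv2.imwrite('pics/crop0.png',np.vstack([a,b])[:, :800])
E
```

```text
(no output)
```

View pics/crop0.png

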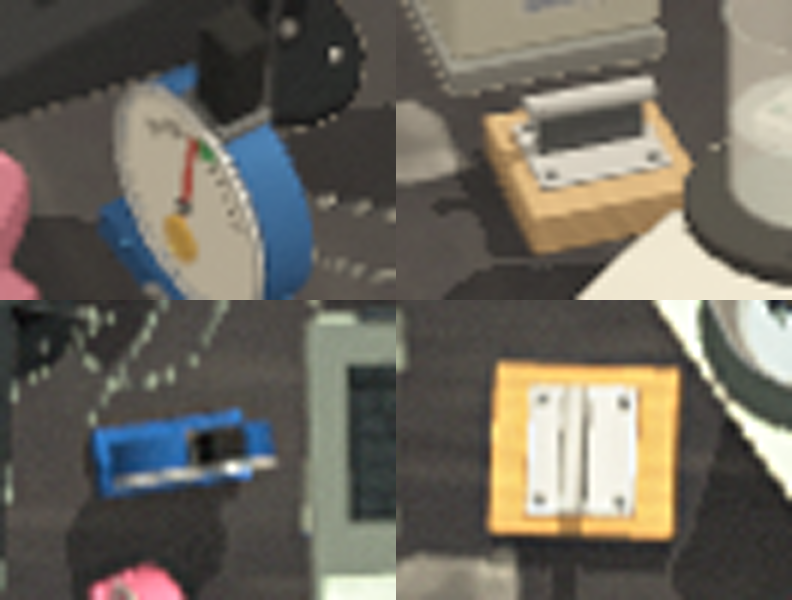

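Close up, the gauge handle's top face is near top pixel (347,194.5), and the foot's left edge runs from (325.3,191.7) to (327.3,202.8). The block corners and bar ends are clear, and the green mark sits just to the right of the needle.

```bash
python3 - <<'E'
from h import *
T=lambda x,y:(155+(x-396+.5)/6-.5,172+(y-300+.5)/6-.5)
G=lambda x,y:(310+(x+.5)/6-.5,170+(y-300+.5)/6-.5)
S=lambda x,y:(265+(x+.5)/6-.5,270+(y+.5)/6-.5)
B=lambda x,y:(190+(x-396+.5)/6-.5,165+(y+.5)/6-.5)
c=np.array([onz('top',T(*p),.03)[:2] for p in((495,362),(680,368),(672,538),(488,530))])
print('block',c.round(4).tolist(),c.mean(0))
e=(c[0]-c[3]+c[1]-c[2]); print('yaw',np.arctan2(e[1],e[0]), 'sides',[np.linalg.norm(c[i]-c[i-1]).round(3) for i in range(4)])
b=np.array([onz('top',T(*p),.068) for p in((573,386),(572,515))]);print('bar top',b.round(4).tolist(),b.mean(0))
L=tri(('top',T(572,515)),('side',B(530,105)));H=tri(('top',T(573,386)),('side',B(650,90)));print('bar tri',L,H)
for p in((530,105),(650,90)): print(onz('side',B(*p),.068))
print('handle top',onz('top',G(224.5,447),.166))
f=[onz('top',G(*p),.018) for p in((92,430),(104,497))];print('foot',f)
d=f[0]-f[1];print('gyaw',np.arctan2(d[1],d[0]))
s=cv2.imread('pics/side0.png').astype(int);yy,xx=np.mgrid[:384,:512]
roi=(xx>280)&(xx<312)&(yy>285)&(yy<320)
bb,g,r=s[...,0],s[...,1],s[...,2]
gm=roi&(g>r+25)&(g>bb+15); rm=roi&(r>g+60)&(r>bb+60)
print('green',xx[gm].mean(),yy[gm].mean(),gm.sum(),'red',sorted(zip(yy[rm],xx[rm])))
E
```

```text
block [[0.4892, 0.3431], [0.4873, 0.2217], [0.3755, 0.2244], [0.3789, 0.3448]] [0.43273423 0.28351629]
yaw -0.019879631576580212 sides [np.float64(0.11), np.float64(0.121), np.float64(0.112), np.float64(0.12)]
bar top [[0.4718, 0.2854, 0.068], [0.3892, 0.284, 0.068]] [0.43053068 0.28469256 0.068     ]
bar tri [0.39123796 0.28260963 0.0728817 ] [0.47227746 0.28589606 0.06443543]
[0.39516258 0.28927431 0.068     ]
[0.47076037 0.28048967 0.068     ]
handle top [ 0.44554466 -0.31972474  0.166     ]
foot [array([ 0.46289325, -0.26901584,  0.018     ]), array([ 0.41823113, -0.27733146,  0.018     ])]
gyaw 0.18408168226221744
green 299.25 295.25 4 red [(np.int64(294), np.int64(297)), (np.int64(295), np.int64(296)), (np.int64(296), np.int64(296)), (np.int64(297), np.int64(296)), (np.int64(298), np.int64(296)), (np.int64(299), np.int64(296)), (np.int64(300), np.int64(296)), (np.int64(301), np.int64(296)), (np.int64(302), np.int64(296))]
```

```bash
python3 - <<'E'
from h import *
for uv in((226,165),(222,163),(230,166)): print(onz('top',uv,.33)[:2])
print('side', tri(('top',(226,165)),('side',(262,140))))
c=np.array([.4470,-.321,0]);Rg=R.from_euler('z',.184).as_matrix()
def dial(uv):
    o,d=ray('side',uv);o=Rg.T@(o-c);d=Rg.T@d;p=o+d*(-.0125-o[0])/d[0];return p
for n,uv in(('green',(299.25,295.25)),('tip',(297,293.5)),('mid',(296,298)),('pivot',(295.3,304.5))):
    p=dial(uv);print(n,p.round(4),np.arctan2(-p[1],p[2]-.068),np.hypot(p[1],p[2]-.068))
print(proj('side',[c+Rg@[-.0125,0,.068]]))
E
```

```text
[0.52378291 0.11146145]
[0.5299538  0.12428922]
[0.52081015 0.09869711]
side [0.52241048 0.11462404 0.30338627]
green [-0.0125 -0.0113  0.1072] 0.28146445067320025 0.0407668581500334
tip [-0.0125 -0.0025  0.1049] 0.0684609590970495 0.03695910550939183
mid [-0.0125 -0.001   0.0865] 0.05197196800879354 0.018553184378606282
pivot [-0.0125 -0.0014  0.0621] 2.909705386331791 0.006093471655279356
[[295.16012377 302.59523991]]
```

```bash
cat >> h.py <<'E'
def down(yaw,lean=0,ax=0.): # lean about world axis at yaw 'ax'
    return R.from_rotvec(lean*np.array([np.cos(ax),np.sin(ax),0]))*R.from_euler('xyz',[np.pi,0,yaw])
def rel(p,Rt,p0=None,R0=None):
    s=read_state()
    if p0 is None:p0=s['ee_pos']
    if R0 is None:R0=R.from_euler('xyz',s['orientation'])
    return (1000*R0.inv().apply(np.array(p)-p0)).round(1).tolist(),(R0.inv()*Rt).as_rotvec().round(4).tolist()
E
python3 -c "
from h import *
for p in ([.40,.15,.30],[.43,-.05,.30],[.447,-.321,.23]): print(rel(p,down(np.pi+.184)))"
```

```text
([-341.8, -393.4, -50.1], [-0.0011, -0.0003, -0.4688])
([-426.7, -576.9, -49.9], [-0.0011, -0.0003, -0.4688])
([-519.2, -832.1, 20.3], [-0.0011, -0.0003, -0.4688])
```

Call:
{"name": "jog_arm", "arguments": {
  "dp": [
    [-342,-393,-50],
    [-342,-393,-50],
    [-342,-393,-50],
    [-342,-393,-50],
    [-342,-393,-50],
    [-342,-393,-50],
    [-342,-393,-50],
    [-342,-393,-50],
    [-342,-393,-50],
    [-342,-393,-50]
  ],
  "rotation": [
    [0,0,0],
    [0,0,0],
    [0,0,0],
    [0,0,-0.15],
    [0,0,-0.2],
    [0,0,-0.2],
    [0,0,-0.2],
    [0,0,-0.2],
    [0,0,-0.2],
    [0,0,-0.2]
  ],
  "claw": [-1,-1,-1,-1,-1,-1,-1,-1,-1,-1]
}}

```text
t: 1.35
ee_pos: [0.401, 0.1491, 0.3001]
orientation: [-3.141, 0.0, 3.054]
force: [0.3, -0.1, -0.5]
gripper_width: 0.998
grip_force: 0.0
```

```bash
python3 -c "
from h import *
print(read_state()['t'],read_state()['ee_pos'],read_state()['q'])
for p in ([.37,.08,.30],[.43,-.05,.30],[.447,-.321,.23]): print(rel(p,down(np.pi+.184)))"
```

```text
1.35 [0.40097469 0.14908728 0.30006886] [ 2.85227022e-01  1.05613681e-01  2.00928408e+00 -2.00499009e-04
  1.02655339e+00 -1.19768095e+00]
([24.8, -71.5, 0.1], [-0.0001, 0.0002, -0.2718])
([-46.4, -195.8, 0.1], [-0.0001, 0.0002, -0.2718])
([-87.0, -464.2, 70.1], [-0.0001, 0.0002, -0.2718])
```

Call:
{"name": "jog_arm", "arguments": {
  "dp": [
    [-20,-60,0],
    [-40,-120,0],
    [-46,-196,0],
    [-46,-196,0],
    [-87,-464,50],
    [-87,-464,50],
    [-87,-464,50],
    [-87,-464,70],
    [-87,-464,70],
    [-87,-464,70]
  ],
  "rotation": [
    [0,0,-0.1],
    [0,0,-0.2],
    [0,0,-0.27],
    [0,0,-0.27],
    [0,0,-0.27],
    [0,0,-0.27],
    [0,0,-0.27],
    [0,0,-0.27],
    [0,0,-0.27],
    [0,0,-0.27]
  ],
  "claw": [-1,-1,-1,-1,-1,-1,-1,-1,-1,-1]
}}

```text
t: 2.6
ee_pos: [0.4479, -0.3193, 0.2285]
orientation: [3.14, -0.001, -2.958]
force: [0.0, 0.2, 0.7]
gripper_width: 1.002
grip_force: 0.0
```

```bash
python3 - <<'E'
from h import *
s=read_state();print(s['t'],s['ee_pos'],s['orientation'],s['q'])
im=snap('side','s1');t=snap('top','t1')
def c(im,x,y,w,h,k): return cv2.resize(im[y:y+h,x:x+w],None,fx=k,fy=k,interpolation=cv2.INTER_CUBIC)
cv2.imwrite('pics/c1.png',np.hstack([c(im,250,220,80,120,5),c(t,300,150,80,120,5)]))
print(rel([.447,-.321,.144],down(np.pi+.184)))
E
```

```text
2.6 [ 0.44793421 -0.31933808  0.22850763] [ 3.13984254e+00 -1.29740225e-03 -2.95814320e+00] [-6.74552307e-01  3.66621506e-01  1.84880323e+00  2.03537501e-04
  9.28340393e-01 -2.42891908e+00]
([1.6, -3.1, 85.7], [0.0011, -0.0006, 0.0013])
```

View pics/c1.png

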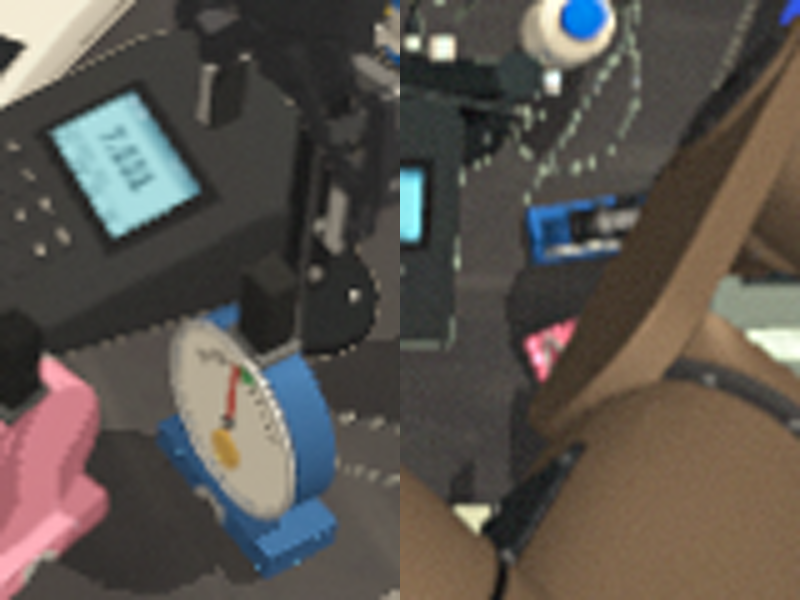

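Side crop: the handle (crop 270,300) stands between the two open fingers (crop 210,90 and 340,200). I'll check the handle position with the side camera.

```bash
python3 - <<'E'
from h import *
c=np.array([.447,-.321,0]);Rg=R.from_euler('z',.184).as_matrix()
k=lambda p:((proj('side',[c+Rg@np.array(p)])[0]-[250,220]+.5)*5-.5).round()
for x in(-.011,.011):
  for y in(-.011,.011): print('handle',x,y,k([x,y,.166]))
for p in([-.022,-.05,0],[-.022,-.05,.018],[.022,-.05,.018],[-.022,.05,.018]):print(p,k(p))
print(onz('side',(250+271/5,220+268/5),.166))
E
```

```text
handle -0.011 -0.011 [261. 293.]
handle -0.011 0.011 [233. 264.]
handle 0.011 -0.011 [298. 275.]
handle 0.011 0.011 [269. 247.]
[-0.022, -0.05, 0] [261. 577.]
[-0.022, -0.05, 0.018] [264. 555.]
[0.022, -0.05, 0.018] [332. 517.]
[-0.022, 0.05, 0.018] [150. 420.]
[ 0.4503808 -0.3224286  0.166    ]
```

Call:
{"name": "jog_arm", "arguments": {
  "dp": [
    [-0.6,-3,30],
    [-0.6,-3,60],
    [-0.6,-3,82],
    [-0.6,-3,83],
    [-0.6,-3,83],
    [-0.6,-3,83],
    [-0.6,-3,83],
    [-0.6,-3,83],
    [-0.6,-3,83]
  ],
  "rotation": [
    [0,0,0],
    [0,0,0],
    [0,0,0],
    [0,0,0],
    [0,0,0],
    [0,0,0],
    [0,0,0],
    [0,0,0],
    [0,0,0]
  ],
  "claw": [-1,-1,-1,-1,1,1,1,1,1],
  "force": 60
}}

```text
t: 3.82
ee_pos: [0.4493, -0.3223, 0.1475]
orientation: [-3.141, 0.001, -2.957]
force: [0.7, -1.2, 6.5]
gripper_width: 0.247
grip_force: 64.0
```

```bash
python3 - <<'E'
from h import *
s=read_state();print(s['ee_pos'],s['orientation'],s['q'],s['gripper_width'],s['grip_force'])
for p in ([.449,-.3215,.30],[.43,-.05,.30],[.38,.08,.30],[.36,.18,.30],[.4305,.284,.25]): print(rel(p,down(np.pi+.184)))
E
```

```text
[ 0.44928288 -0.32230789  0.14745743] [-3.14085391e+00  7.09248355e-04 -2.95660218e+00] [-6.77160183e-01  4.74632184e-01  1.91835925e+00  8.48849747e-05
  7.47578751e-01 -2.43300894e+00] 0.2471313727298986 64.0260922908783
([0.0, 0.7, -152.5], [-0.0007, 0.0007, 0.001])
([-31.2, 271.1, -152.7], [-0.0007, 0.0007, 0.001])
([-6.0, 408.1, -152.8], [-0.0007, 0.0007, 0.001])
([-4.7, 510.0, -152.9], [-0.0007, 0.0007, 0.001])
([-93.1, 599.3, -102.9], [-0.0007, 0.0007, 0.001])
```

Call:
{"name": "jog_arm", "arguments": {
  "dp": [
    [0,0,-20],
    [0,0,-60],
    [0,0,-110],
    [0,0,-153],
    [-15,50,-153],
    [-25,100,-153],
    [-31,150,-153],
    [-31,200,-153],
    [-31,250,-153],
    [-31,271,-153]
  ],
  "rotation": [
    [0,0,0],
    [0,0,0],
    [0,0,0],
    [0,0,0],
    [0,0,0],
    [0,0,0],
    [0,0,0],
    [0,0,0],
    [0,0,0],
    [0,0,0]
  ],
  "claw": [1,1,1,1,1,1,1,1,1,1]
}}

```text
t: 5.08
ee_pos: [0.4282, -0.0477, 0.2997]
orientation: [3.141, -0.001, -2.955]
force: [0.3, -0.9, -4.0]
gripper_width: 0.249
grip_force: 61.6
```

```bash
python3 - <<'E'
from h import *
s=read_state();print(s['ee_pos'],s['q'],s['gripper_width'],s['force'])
for p in ([.38,.05,.30],[.365,.11,.30],[.36,.20,.30],[.4305,.284,.25]): print(rel(p,down(np.pi)))
E
```

```text
[ 0.42818778 -0.04774848  0.29973659] [-1.81706080e-01  1.11516188e-01  2.00324566e+00  3.78786944e-04
  1.02809691e+00 -1.93935252e+00] 0.24931380446715554 [ 0.31392338 -0.94453838 -3.99012071]
([29.2, 105.0, -0.2], [0.0007, -0.0011, 0.1867])
([32.8, 166.7, -0.1], [0.0007, -0.0011, 0.1867])
([21.0, 256.1, -0.0], [0.0007, -0.0011, 0.1867])
([-63.9, 325.5, 49.9], [0.0007, -0.0011, 0.1867])
```

Call:
{"name": "jog_arm", "arguments": {
  "dp": [
    [20,50,0],
    [29,105,0],
    [33,166,0],
    [28,210,0],
    [21,256,0],
    [-20,290,0],
    [-64,325,20],
    [-64,325,40],
    [-64,325,40],
    [-64,325,40]
  ],
  "rotation": [
    [0,0,0.03],
    [0,0,0.06],
    [0,0,0.1],
    [0,0,0.15],
    [0,0,0.187],
    [0,0,0.187],
    [0,0,0.187],
    [0,0,0.187],
    [0,0,0.187],
    [0,0,0.187]
  ],
  "claw": [1,1,1,1,1,1,1,1,1,1]
}}

```text
t: 6.32
ee_pos: [0.4323, 0.2809, 0.2605]
orientation: [-3.141, -0.0, 3.139]
force: [-0.2, -0.0, -3.0]
gripper_width: 0.251
grip_force: 62.0
```

```bash
python3 - <<'E'
from h import *
s=read_state();print(s['t'],s['ee_pos'],s['orientation'],s['q'],s['gripper_width'],s['force'])
im=snap('side','s2');t=snap('top','t2')
def c(im,x,y,w,h,k): return cv2.resize(im[y:y+h,x:x+w],None,fx=k,fy=k,interpolation=cv2.INTER_CUBIC)
cv2.imwrite('pics/c2.png',np.hstack([c(im,170,95,80,120,5),c(t,140,140,80,120,5)]))
E
```

```text
6.325 [0.43233386 0.2809399  0.26050374] [-3.14148127e+00 -1.46067106e-04  3.13945162e+00] [ 5.17465625e-01  2.81102745e-01  1.88835463e+00 -2.92365837e-05
  9.72317377e-01 -1.05117320e+00] 0.2512949488362004 [-0.19467525 -0.03571407 -3.02359512]
```

View pics/c2.png

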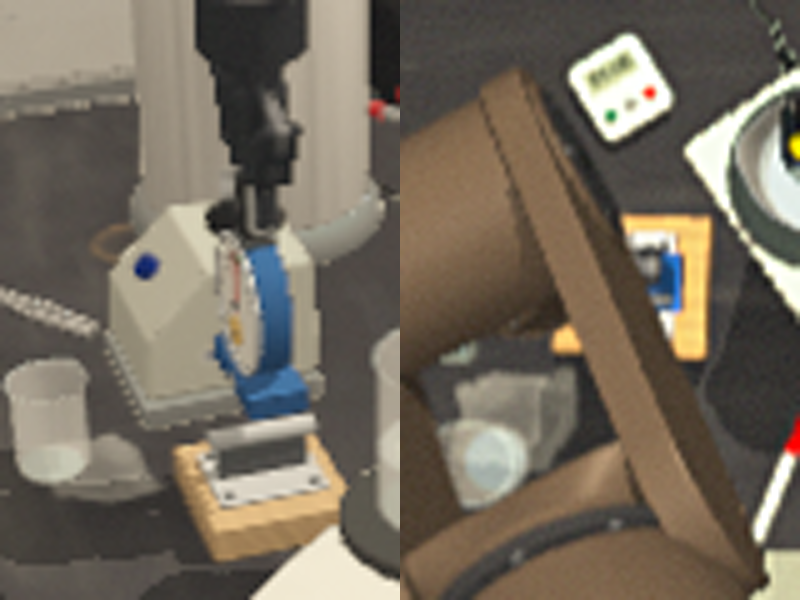

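The side view shows the gauge upright in the gripper about 45 mm above the bar, which spans crop (210,435) to (315,415). The beaker and timer are undisturbed. Next I'll close in above the bar.

Call:
{"name": "jog_arm", "arguments": {
  "dp": [
    [2,3,15],
    [2,3.5,31],
    [2,3.5,31],
    [2,3.5,31],
    [2,3.5,31]
  ],
  "rotation": [
    [0,0,0],
    [0,0,0],
    [0,0,0],
    [0,0,0],
    [0,0,0]
  ],
  "claw": [1,1,1,1,1]
}}

```text
t: 7.05
ee_pos: [0.4308, 0.285, 0.2293]
orientation: [3.141, 0.0, 3.14]
force: [-0.4, 0.7, -4.0]
gripper_width: 0.252
grip_force: 62.0
```

```bash
python3 - <<'E'
from h import *
s=read_state();print(s['t'],s['ee_pos'],s['orientation'],s['gripper_width'],s['force'],s['wrist_torque'])
im=snap('side','s3')
x,y=195,115
big=cv2.resize(im[y:y+90,x:x+60],None,fx=6,fy=6,interpolation=cv2.INTER_CUBIC)
big2=big.copy()
k=lambda P:((proj('side',P)-[x,y]+.5)*6-.5).round().astype(int)
g=s['ee_pos']-[0,0,.1475]; Rg=R.from_euler('z',s['orientation'][2]-np.pi)
def line(P,c): cv2.polylines(big2,[k(P)],False,c,1)
for z in(0,.018): line([g+Rg.apply(p) for p in([-.022,.05,z],[-.022,-.05,z],[.022,-.05,z],[.022,.05,z],[-.022,.05,z])],(0,255,255))
line([g+Rg.apply(p) for p in([-.022,.011,0],[-.022,0,.011],[-.022,-.011,0])],(0,255,0))
a=np.linspace(0,6.3,40)
for xx in(-.04,.04): line([[.4305+xx,.2845+.008*np.cos(q),.068+.008*np.sin(q)] for q in a],(0,0,255))
cv2.imwrite('pics/c3.png',np.hstack([big,big2]))
E
```

```text
7.05 [0.43080411 0.28495882 0.22929064] [3.14132410e+00 4.68039760e-04 3.13981392e+00] 0.2519187657420566 [-0.38305102  0.67954679 -3.98388947] [-0.00032689  0.00496164 -0.02140556]
```

View pics/c3.png

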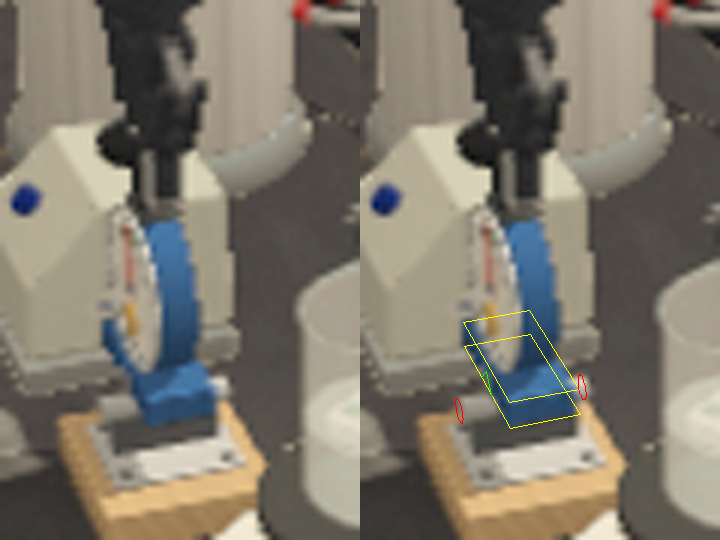

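The overlay matches the image to about 1 px for both bar and foot. I'll go down gently.

Call:
{"name": "jog_arm", "arguments": {
  "dp": [
    [0,0,4],
    [0,0,8],
    [0,0,10],
    [0,0,11],
    [0,0,11]
  ],
  "rotation": [
    [0,0,0],
    [0,0,0],
    [0,0,0],
    [0,0,0],
    [0,0,0]
  ],
  "claw": [1,1,1,1,1]
}}

```text
t: 7.72
ee_pos: [0.4306, 0.2848, 0.2179]
orientation: [-3.142, -0.0, 3.14]
force: [0.6, 0.1, -4.0]
gripper_width: 0.249
grip_force: 62.1
```

Call:
{"name": "jog_arm", "arguments": {
  "dp": [
    [0,0,0.7],
    [0,0,1.4],
    [0,0,1.4],
    [0,0,1.4]
  ],
  "rotation": [
    [0,0,0],
    [0,0,0],
    [0,0,0],
    [0,0,0]
  ],
  "claw": [1,1,1,1]
}}

```text
t: 8.22
ee_pos: [0.4307, 0.2847, 0.2167]
orientation: [-3.141, 0.0, 3.14]
force: [0.3, -2.7, 2.3]
gripper_width: 0.252
grip_force: 62.9
```

Call:
{"name": "jog_arm", "arguments": {
  "dp": [
    [0,-0.4,0],
    [0,-0.8,0],
    [0,-0.8,0.3],
    [0,-0.8,0.3]
  ],
  "rotation": [
    [0,0,0],
    [0,0,0],
    [0,0,0],
    [0,0,0]
  ],
  "claw": [1,1,1,1]
}}

```text
t: 8.72
ee_pos: [0.4305, 0.284, 0.2163]
orientation: [-3.142, -0.0, 3.14]
force: [0.9, -2.2, -0.1]
gripper_width: 0.254
grip_force: 62.8
```

Call:
{"name": "jog_arm", "arguments": {
  "dp": [
    [0,-0.6,0.3],
    [0,-1.2,0.6],
    [0,-1.2,0.9],
    [0,-1.2,0.9]
  ],
  "rotation": [
    [0,0,0],
    [0,0,0],
    [0,0,0],
    [0,0,0]
  ],
  "claw": [1,1,1,1]
}}

```text
t: 9.22
ee_pos: [0.4307, 0.283, 0.2157]
orientation: [3.141, 0.0, 3.14]
force: [-1.2, 0.5, 4.8]
gripper_width: 0.252
grip_force: 63.4
```

Both walls are in contact and it is seated. Now I'll rock it about the bar axis.

Call:
{"name": "jog_arm", "arguments": {
  "dp": [
    [0,2.9,0],
    [0,5.9,0.1],
    [0,8.8,0.3],
    [0,11.8,0.5],
    [0,14.7,0.7],
    [0,14.7,0.7]
  ],
  "rotation": [
    [0.02,0,0],
    [0.04,0,0],
    [0.06,0,0],
    [0.08,0,0],
    [0.1,0,0],
    [0.1,0,0]
  ],
  "claw": [1,1,1,1,1,1]
}}

```text
t: 9.98
ee_pos: [0.4308, 0.2982, 0.2148]
orientation: [-3.04, 0.001, 3.141]
force: [0.6, -0.0, 6.8]
gripper_width: 0.246
grip_force: 63.6
```

Call:
{"name": "jog_arm", "arguments": {
  "dp": [
    [0,2.9,0],
    [0,5.9,0.0],
    [0,8.8,0.2],
    [0,11.8,0.4],
    [0,14.7,0.6],
    [0,14.7,0.6],
    [0,14.7,0.6]
  ],
  "rotation": [
    [0.02,0,0],
    [0.04,0,0],
    [0.06,0,0],
    [0.08,0,0],
    [0.1,0,0],
    [0.1,0,0],
    [0.1,0,0]
  ],
  "claw": [1,1,1,1,1,1,1]
}}

```text
t: 10.85
ee_pos: [0.4308, 0.3126, 0.2127]
orientation: [-2.941, 0.001, 3.14]
force: [0.3, 2.0, 5.8]
gripper_width: 0.25
grip_force: 63.4
```

```bash
cat > dial.py <<'E'
from h import *
import sys
s=read_state();ims=[viewer.read_camera('side').astype(float) for _ in range(10)];im=np.mean(ims,0);s=read_state()
a=R.from_euler('xyz',s['orientation'])*R.from_euler('x',np.pi) # tool yaw pi -> flip
Rt=R.from_euler('xyz',s['orientation']).as_matrix()
Rg=np.c_[-Rt[:,0],Rt[:,1],-Rt[:,2]]; g=s['ee_pos']-.1475*Rg[:,2]
print(s['t'],s['ee_pos'],s['orientation'],s['force'],'groove',g,'tilt',np.arctan2(Rg[1,2],Rg[2,2]))
N=400;L=.055;u=np.linspace(-L,L,N)  # rectified dial: right=-y, up=z
Y,Z=np.meshgrid(-u,.068-u);P=g+np.stack([np.full(Y.shape,-.0125),Y,Z],-1).reshape(-1,3)@Rg.T
m=proj('side',P).reshape(N,N,2).astype(np.float32)
rec=cv2.remap(im.astype(np.float32),m[...,0],m[...,1],cv2.INTER_CUBIC).clip(0,255)
cv2.imwrite(f'pics/{sys.argv[1]}.png',rec)
b,gr,r=rec[...,0],rec[...,1],rec[...,2]
def cen(w):
    w=w.clip(0); print('n',(w>0).sum(),end=' '); x=(w*u[None]).sum()/w.sum();z=-(w*u[:,None]).sum()/w.sum();return x,z
q=np.hypot(*np.meshgrid(u,u))
for n,w in(('green',(gr-np.maximum(r,b)-20)*(q<.05)*(q>.03)),('redtip',(r-np.maximum(gr,b)-50)*(q>.025)*(q<.048)),('red',(r-np.maximum(gr,b)-50)*(q<.048)),):
    x,z=cen(w);print(n,x,z,np.arctan2(x,z))
E
python3 dial.py d1
```

```text
11.35 [0.43081728 0.31258163 0.21272576] [-2.94115477e+00  5.98348930e-04  3.14007950e+00] [-0.20586423  0.86663405  6.20718522] groove [0.43085933 0.28321451 0.06817881] tilt 0.20043855966463275
n 15 green -0.006987475088917187 0.038922140988456526 -0.17763225281603476
n 601 redtip -0.013788967095495258 0.0258508631331979 -0.49001274237447745
n 601 red -0.013788967095495258 0.0258508631331979 -0.49001274237447745[ WARN:0@9.151] global loadsave.cpp:1063 imwrite_ Unsupported depth image for selected encoder is fallbacked to CV_8U.
```

View pics/d1.png

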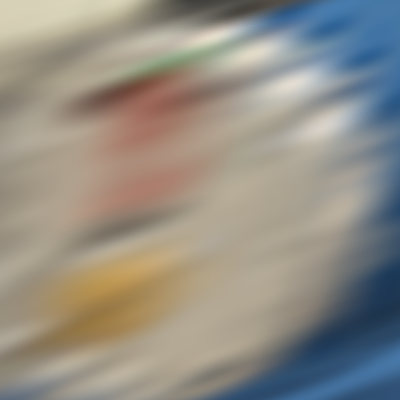

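The rectified dial at this grazing angle is too blurred to read; the green is smeared around (170,65) and the red around (150,130). The opening pictures had a much better view of the dial, so I'll take the mark angle from those, with the needle at 0 as reference.

```bash
python3 - <<'E' 2>/dev/null
from h import *
out=[]
c=np.array([.449,-.3215,0]);Rg=R.from_euler('z',.184).as_matrix()
N=400;L=.055;u=np.linspace(-L,L,N)
Y,Z=np.meshgrid(-u,.068-u);P=c+np.stack([np.full(Y.shape,-.0125),Y,Z],-1).reshape(-1,3)@Rg.T
m=proj('side',P).reshape(N,N,2).astype(np.float32)
def ang(uv):
    o,d=ray('side',uv);o=Rg.T@(o-c);d=Rg.T@d;p=o+d*(-.0125-o[0])/d[0];return -p[1],p[2]-.068
for n in('side0','s1'):
    im=cv2.imread(f'pics/{n}.png').astype(np.float32)
    out.append(cv2.remap(im,m[...,0],m[...,1],cv2.INTER_CUBIC).clip(0,255).astype(np.uint8))
    yy,xx=np.mgrid[:384,:512];b,g,r=im[...,0],im[...,1],im[...,2]
    def cen(w):
        w=np.clip(w,0,None);return ((w*xx).sum()/w.sum(),(w*yy).sum()/w.sum())
    gx=cen(((xx>=296)&(xx<=303)&(yy>=290)&(yy<=300))*(g-(r+b)/2-8)); rx=cen(((xx>=292)&(xx<=300)&(yy>=290)&(yy<=304))*(r-(g+b)/2-25))
    bob=cen(((xx>=288)&(xx<=300)&(yy>=300)&(yy<=318))*((r+g)/2-b-40))
    for k,p in(('green',gx),('red',rx),('bob',bob)):
        a=ang(p);print(n,k,np.round(p,2),np.round(a,4),np.arctan2(*a))
    print(im[291:299,296:304].astype(int)[...,1]-im[291:299,296:304].astype(int)[...,[0,2]].mean(-1).astype(int))
print(proj('side',[c+Rg@[-.0125,-.041*np.sin(t),.068+.041*np.cos(t)] for t in(0,.17,.24,.31,.38)]))
cv2.imwrite('pics/rec0.png',np.hstack(out))
E
```

```text
side0 green [298.95 295.07] [0.0073 0.0356] 0.2028963552519859
side0 red [295.98 298.03] [-0.002   0.0151] -0.13051057380854197
side0 bob [294.66 308.88] [-0.0018 -0.0269] -3.074576414804803
[[  5   5   4   3   3   3   4   3]
 [  0   4   4   5   4   2   3   3]
 [-13  -9  23   7   5   4   3  -2]
 [-15 -30  31  29   6   4  -1   3]
 [-25 -19  29  54  30   6   2  -1]
 [-26 -13  19  43  35   9   7   3]
 [-27  -2   7   7  16   7   4   3]
 [-36   0   6   5   4   5   5   4]]
s1 green [298.93 295.06] [0.0073 0.0355] 0.2015362921633918
s1 red [295.98 298.03] [-0.002   0.0151] -0.12993614583449678
s1 bob [294.66 308.88] [-0.0018 -0.0269] -3.0744457938001455
[[  6   5   3   2   2   3   3   3]
 [  0   5   4   5   4   3   2   4]
 [-13 -10  23   8   4   3   3  -2]
 [-16 -30  32  29   5   3  -1   2]
 [-24 -20  30  55  29   7   2  -1]
 [-25 -14  19  43  35   7   7   3]
 [-28  -1   6   7  15   8   4   3]
 [-37   0   6   4   5   6   6   4]]
[[297.33755075 291.62326585]
 [299.02651937 293.64537071]
 [299.70235163 294.56326512]
 [300.36125349 295.52411366]
 [300.9995914  296.52291271]]
```

View pics/rec0.png

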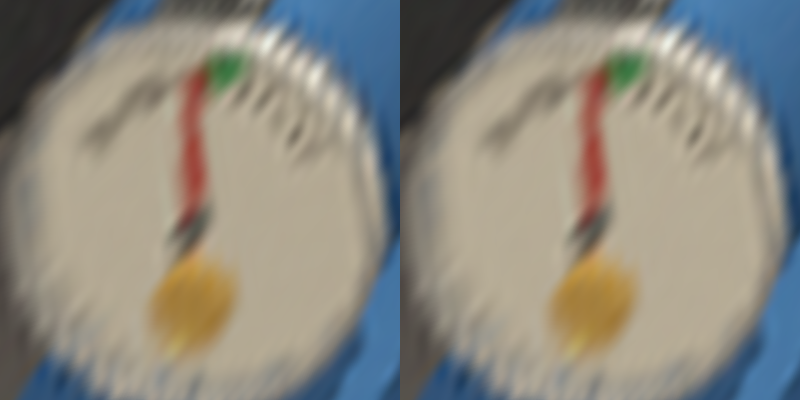

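The rectified opening view shows the needle vertical at x≈193 and the green diamond centred near (226,70). It is clear of the needle and 9.2 mm off the axis at 41 mm radius, so mark ≈ 0.225 rad. I'll rock the last 0.025 rad.

Call:
{"name": "jog_arm", "arguments": {
  "dp": [
    [0,1.8,-0.1],
    [0,3.7,-0.1],
    [0,3.7,-0.1],
    [0,3.7,-0.1],
    [0,3.7,-0.1],
    [0,3.7,-0.1],
    [0,3.7,-0.1],
    [0,3.7,-0.1]
  ],
  "rotation": [
    [0.012,0,0],
    [0.025,0,0],
    [0.025,0,0],
    [0.025,0,0],
    [0.025,0,0],
    [0.025,0,0],
    [0.025,0,0],
    [0.025,0,0]
  ],
  "claw": [1,1,1,1,1,1,1,1]
}}

```text
t: 12.35
ee_pos: [0.4307, 0.3159, 0.212]
orientation: [-2.917, 0.0, 3.14]
force: [-0.2, 2.7, 5.2]
gripper_width: 0.248
grip_force: 63.3
```

```bash
python3 - <<'E'
from h import *
im=np.mean([viewer.read_camera('side').astype(float) for _ in range(5)],0)
s=read_state();print(s['ee_pos'],s['orientation'],s['force'],s['wrist_torque'])
x,y=190,130
cv2.imwrite('pics/c4.png',cv2.resize(im[y:y+75,x:x+60].astype(np.uint8),None,fx=8,fy=8,interpolation=cv2.INTER_CUBIC))
Rt=R.from_euler('xyz',s['orientation']).as_matrix();Rg=np.c_[-Rt[:,0],Rt[:,1],-Rt[:,2]];g=s['ee_pos']-.1475*Rg[:,2]
print('groove',g)
b,gr,r=im[...,0],im[...,1],im[...,2];yy,xx=np.mgrid[:384,:512]
w=np.clip(((xx>203)&(xx<226)&(yy>140)&(yy<170))*(gr-np.maximum(r,b)-4),0,None)
print('green',(w*xx).sum()/w.sum(),(w*yy).sum()/w.sum(),(w>0).sum(),w.max())
w=np.clip(((xx>203)&(xx<226)&(yy>140)&(yy<185))*(r-(gr+b)/2-25)*(gr<120),0,None)
print('red',[(j,(w[j]*xx[j]).sum()/w[j].sum()) for j in range(140,185) if w[j].sum()>5])
for t in(.17,.225,.28):print(t,proj('side',[g+Rg@[-.0125,-.041*np.sin(t),.068+.041*np.cos(t)]]))
print(proj('side',[g+Rg@[-.0125,0,.068]]))
E
```

```text
[0.43069004 0.31583767 0.21203245] [-2.91680700e+00  1.44783521e-04  3.13978606e+00] [-0.28378791  3.62333125  6.25662369] [ 0.83639128 -0.13956252 -0.10382544]
groove [0.43065146 0.28296032 0.06824327]
green nan nan 0 0.0
red [(155, np.float64(214.77862595419845)), (156, np.float64(214.7513661202186)), (157, np.float64(215.0)), (158, np.float64(214.0)), (160, np.float64(215.0)), (161, np.float64(215.0)), (162, np.float64(215.0)), (171, np.float64(215.0)), (183, np.float64(210.0)), (184, np.float64(205.0))]
0.17 [[215.96225577 154.33351619]]
0.225 [[216.14005039 154.601167  ]]
0.28 [[216.319513   154.89977411]]
[[216.53324446 164.43793325]]<stdin>:10: RuntimeWarning: invalid value encountered in scalar divide
```

View pics/c4.png

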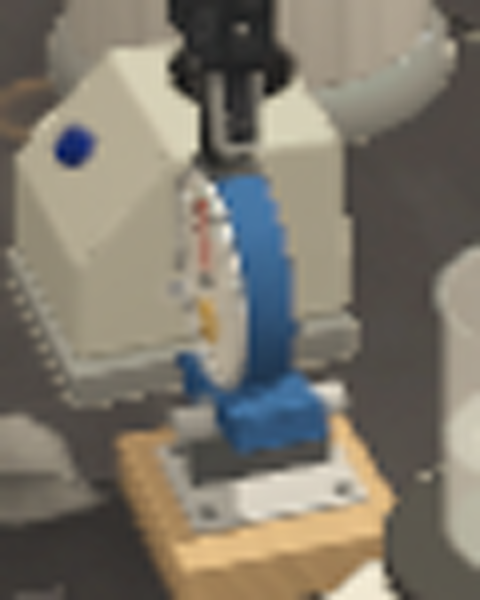

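The gauge is seated on the bar and leaning left. The needle now covers the green mark (crop 203,210), and contact is about 10 N. I'll hand it in.

```bash
python3 -c "
from h import *
print(finish_job())"
```

```text
the job is handed in; nothing more can be done
None
```

I handed the job in at about 12.6 s of the 48 s, with the gauge still held on the bar at a 0.225 rad lean under about 10 N and the needle over the green mark. The mark angle (about 0.225 rad) came from the opening pictures, because the dial was too edge-on at the stud to measure it there; no verdict came back.

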